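Fetch the press mould from behind the bottles

TASK

Clear the three bottles off the front row of the plywood ware board and stand them in the low metal side tray; once all three are there, fetch the white plaster press mould from behind them and lay it flat in the middle of the round wooden bat. Then stand every bottle back upright on the cork spot of the board where that bottle stood at the start. Do not knock a bottle over or push the roll of tape or the tape measure out of place on the board.

Things in the scene. Friction and masses are not known exactly. Their poses are not given: they have to be found in the camera images.
- flask: the shortest bottle: a small clear flask, 79 mm high, 31 mm across up to 38 mm above the foot, with a long slim pale cap 17 mm across from 46 mm up to the top; grip it by the cap. Origin at the centre of its underside, z up. Loose, about 0.08 kg, stands on one of the three cork spots of the ware board.
- cap_bottle: a plump bottle with a broad rounded cap nearly as wide as itself, 106 mm high, body 36 x 42 mm (x, y), nearly the same all the way up. Origin at the centre of its underside. Loose, about 0.12 kg, stands on another cork spot.
- dropper_bottle: a slim brown bottle with a narrow pointed dropper bulb, 102 mm high; the round body is 33 mm across with straight sides up to 56 mm above the foot (grip it near there), then a narrow neck. Origin at the centre of its underside. Loose, about 0.10 kg, stands on another cork spot.
- press_mould: white plaster block with a hollow in its top, 55 mm (x) by 70 mm (y), 32 mm high. Origin at the centre of its underside. Loose, about 0.2 kg; it lies on the ware board in the middle of the back row, between the tape measure and the roll of tape. Gripped across its 55 mm, it leaves no room for the gripper until the bottles in front of it are gone.
- ware_board: flat plywood board, 230 mm (x) by 300 mm (y), 15 mm thick, fixed. Origin at the centre of its underside, x pointing to its back edge, away from the robot. Three round cork spots of 76 mm lie flush in its top along the front, at x = -60 mm and y = -85, 0 and +85 mm in its frame; the bottles stand on them, in any order.
- side_tray: shallow open dark metal tray, 250 mm (x) by 130 mm (y), rim 18 mm high, walls and floor 5 mm thick, empty, fixed; it stands left or right of the board, its length pointing roughly away from the robot. Origin at the centre of its underside.
- round_bat: round dark wooden disc (a bat), 150 mm across, 12 mm thick, fixed; it lies on the other side of the board from the tray. Origin at the centre of its underside.
- tape_measure: tape measure 75 x 80 mm, 37 mm high, loose on the back left of the board; leave it alone. Origin at the centre of its underside.
- masking_tape: roll of masking tape, 96 mm across, 25 mm high, loose on the back right of the board; leave it alone. Origin at the centre of its underside.

How it is judged:
By the outcome, as a careful person would: the job done as asked, in the order asked, and still so for the second after the job is handed in, with the robot touching nothing.
It also fails if it takes over 141 s, if anything falls off the work surface, if the arm or the gripper's body presses on something with over 40 N, if the wrist force passes 120 N, or if a joint passes its speed limit or range.

ROBOT

A 6-joint arm with a two-finger parallel gripper is mounted at the origin on a cart in front of the work surface, level with it; the furniture and walls round the work are solid. World frame = base frame: x ahead of the robot, y to its left, z up, the work surface at z = 0. Lengths are in mm, angles in rad, forces in N, time in s.
With the tool pointing down it reaches from about 250 to 775 mm from the base axis. Payload 4 kg.
Tool frame: the origin (TCP) lies midway between the tips of the shut fingers; the grasp point (between the pads) lies 19 mm behind it; z points along the fingers, y is the line along which they close (so a half turn about z gives the same grasp; the last joint's range is limited). The gripper opens to 94 mm and grips with 3 to 60 N. Pads are 16 mm wide; open, the fingers measure 119 mm over their backs; the gripper's body (75 mm by 177 mm) begins 78 mm behind the grasp point.
Start: joints at [-1.204, 0.087, 1.371, -0, 1.684, -0.103], TCP at [248.99, -490.433, 205.506] pointing down, gripper open.
Joint ranges: [-3.1, 3.1], [-0.76, 2.03], [0.27, 2.55], [-1.08, 4.22], [0.17, 2.65], [-2.57, 2.57]. Speed limits (rad/s): [2.79, 2.79, 3.14, 3.14, 3.14, 3.14].

INTERFACE

Orientations are given as a 3x3 rotation matrix whose columns are the frame's x, y, z axes.
In Python, from plant import arm, get_image, camera_model, workorder gives the robot as it stands.
- The arm moves only by the tool arm_command, never from a script. Its arguments are lists of equal length, an entry for each row: "rot": the turn, a rotation vector about the tool's x, y, z in a scale on which 1.0 is 90 degrees, a list of three; "dp": the shift along the tool's x, y, z in parts of the range, where 1.0 means 0.25 m, a list of three; "grip": the closure, from 0 (fully open) to 1 (shut). In form: {"rot": [[ax, ay, az], ...], "dp": [[tx, ty, tz], ...], "grip": [grip, ...]}. A call has 1 to 5 rows; each row is the pose to reach, as a shift and turn from the pose commanded when the call began, along the tool's axes at that moment; what a row does not reach only later rows make up. A row lasts 1/10 s, in which the tool goes at most 50 mm and 8.59 degrees, less where a joint would pass 70% of its speed; a pose out of reach is approached as far as the arm can. Shift and turn numbers lie between -1 and 1, and a call with a number outside is refused. A call with a gripper value outside its range is refused whole. The fingers move at their own pace and stop on an object; "squeeze" is the grip in N (left out, the last holds). Time passes only in rows, so rows that repeat a pose let the fingers close. It gives the time, the measured TCP pose, the force, the opening and the grip force at its end, in the units of the state.
- arm.sense(): the state, without advancing time (a new reading comes with each control period).
- get_image(name): name is "side" or "top" or "wrist"; returns the picture (384x512x3 uint8, blue, green, red); there is no depth.
- camera_model(name): a dict with "mtx" (3x3 intrinsics, pixels), "D" ([k1, k2, p1, p2, k3] as OpenCV has them; the pictures are not rectified), "rvec" (rotation vector, rad) and "tvec" (3), from world to camera coordinates, as OpenCV has them; the wrist camera has in their place "tool_from_camera" (4x4, takes a point from camera to tool coordinates, whose origin is the TCP and whose axes are the flange's). Camera axes: x right, y down, z forward; pixel columns grow to the right and rows downward; lengths in mm; the calibration is good to about 2 mm. A picture is of the moment at which its call begins: read the wrist's pose just before it. camera_model takes no time and is no camera call.
- workorder.close_job(): hands the job in; it is judged then, once.
The state is a dict: "time_s": time; "qpos": joint angles; "dq": joint speeds; "effort": joint torques, N m; "eef_pos": TCP position; "orientation": TCP orientation; "contact_force": force on the tool from outside, world axes, zero at the start; "ft_torque": the same for the moment, N m; "width": opening from 0.0 (shut) to 1.0 (fully open); "finger_force": force on a finger pad.
Only numpy, scipy, OpenCV 4.12 (cv2) and the standard library are available. Lean on these libraries where they do the work, as an engineer would, in place of code of your own. Each camera call takes 0.05 s, during which the arm holds its last target. There are 200 camera calls.

## Working session

There is one attempt and no reset: what is moved stays moved. The work goes in short steps, Python scripts to look and compute and a tool call to move; the robot and the scene stay as the last step left them, time stands still between calls to the robot, and variables do not carry over. Pictures are saved under pics/ and viewed, at most 14 in all, crops included, and the job is handed in when it is done.

Besides the shell and the picture viewer there is one more tool, called in YAML: its name, and indented under it one key for each argument. arm_command: Moves the arm, as the interface text tells. Its arguments: {"type":"object","properties":{"rot":{"type":"array","items":{"type":"array","items":{"type":"number"}}},"dp":{"type":"array","items":{"type":"array","items":{"type":"number"}}},"grip":{"type":"array","items":{"type":"number"}},"squeeze":{"type":"number"}},"required":["rot","dp","grip"]}

```bash
mkdir -p pics; ls
python3 - <<'E'
from plant import arm,get_image,camera_model
import cv2
s=arm.sense();print(s)
for n in("side","top"):
    cv2.imwrite(f"pics/{n}0.png",get_image(n));print(n,camera_model(n))
print(camera_model("wrist"))
E
```

```text
pics
{'time_s': 0.0, 'qpos': array([-1.20408044e+00,  8.79704799e-02,  1.37223620e+00, -2.56841932e-05,
        1.68357456e+00, -1.03102283e-01]), 'dq': array([ 0.00109257,  0.0001506 ,  0.00063801,  0.00177765,  0.00211657,
       -0.00045405]), 'effort': array([-1.18952412e-03, -3.40182316e+01, -3.02431548e+01,  7.16123334e-02,
        3.30200151e-02, -1.70103085e-04]), 'eef_pos': array([ 248.79144436, -489.91056156,  204.30486265]), 'orientation': array([[ 8.91651998e-01,  4.52720731e-01, -8.08545178e-04],
       [ 4.52721409e-01, -8.91649701e-01,  2.03391607e-03],
       [ 1.99856905e-04, -2.17959104e-03, -9.99997605e-01]]), 'contact_force': array([ 0.35330329, -0.10110251, -0.29933111]), 'ft_torque': array([-0.01177388,  0.07018502, -0.00412347]), 'finger_force': 0.0, 'width': 1.0031802358495472}
side {'mtx': array([[476.31622944,   0.        , 257.81794556],
       [  0.        , 476.31622944, 195.3025649 ],
       [  0.        ,   0.        ,   1.        ]]), 'D': array([-0.03331742,  0.        ,  0.        ,  0.        ,  0.        ]), 'rvec': array([ 2.08187882,  0.03912969,
[... 340 characters left out ...]
2.15252972, -2.202568  ,  0.07508954]), 'tvec': array([   9.17303681,  579.27626726, 1175.97424583])}
{'mtx': array([[295.79267811,   0.        , 256.45233963],
       [  0.        , 295.79267811, 196.67986646],
       [  0.        ,   0.        ,   1.        ]]), 'D': array([0.02650891, 0.        , 0.        , 0.        , 0.        ]), 'tool_from_camera': array([[ 6.29548754e-04, -9.69328831e-01, -2.45766600e-01,
         7.31049453e+01],
       [ 9.99999689e-01,  7.27005606e-04, -3.05814279e-04,
        -1.09750965e+00],
       [ 4.75108293e-04, -2.45766331e-01,  9.69328987e-01,
        -1.78556401e+02],
       [ 0.00000000e+00,  0.00000000e+00,  0.00000000e+00,
         1.00000000e+00]])}
```

View pics/top0.png

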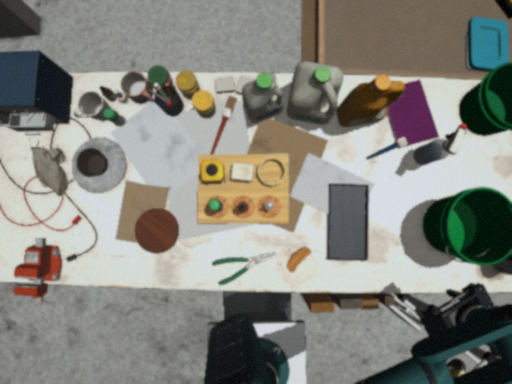

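View pics/side0.png

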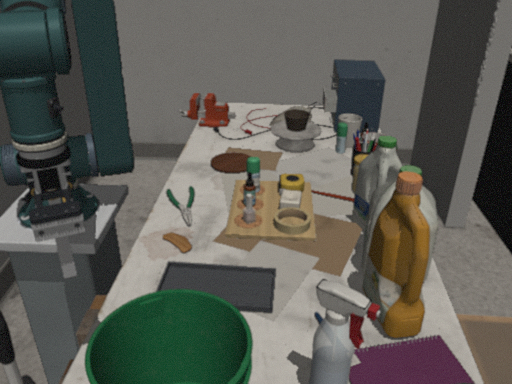

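The top view shows the board at px (197-289, 154-224). Cap bottle (green) is at (215,205), dropper at (241,207) and flask at (268,205). The mould is at (241,172), the tray at (348,222) and the bat at (157,230). I'll enlarge for better measurement.

```bash
cat > h.py <<'E'
import cv2,numpy as np
from plant import arm,get_image,camera_model
def ray(name,uv,T=None):
    m=camera_model(name);p=cv2.undistortPoints(np.array([[uv]],float),m["mtx"],m["D"])[0,0];d=np.r_[p,1]
    if name=="wrist":
        R,t=T;c=m["tool_from_camera"];return R@c[:3,3]+t,R@c[:3,:3]@d
    R=cv2.Rodrigues(m["rvec"])[0];return -R.T@m["tvec"],R.T@d
def w(name,uv,z,T=None):
    o,d=ray(name,uv,T);return o+d*(z-o[2])/d[2]
def proj(name,P,T=None):
    m=camera_model(name);P=np.atleast_2d(np.array(P,float))
    if name=="wrist":
        R,t=T;c=m["tool_from_camera"];P=(((P-t)@R)-c[:3,3])@c[:3,:3];return cv2.projectPoints(P,np.zeros(3),np.zeros(3),m["mtx"],m["D"])[0][:,0]
    return cv2.projectPoints(P,m["rvec"],m["tvec"],m["mtx"],m["D"])[0][:,0]
E
python3 - <<'E'
from h import *
im=cv2.imread("pics/top0.png")
c=im[145:272,128:298];cv2.imwrite("pics/c1.png",cv2.resize(c,(680*800//680,598),interpolation=cv2.INTER_CUBIC))
print(800/170,598/127)
for n,uv,z in [("boardFL",(197,224),15),("FR",(289,224),15),("BL",(197,154),15),("BR",(289,154),15),("bat",(157,230),12),("tray",(348,222),18),("mould",(241,172),47)]:print(n,w("top",uv,z).round())
g=cv2.cvtColor(im,cv2.COLOR_BGR2HSV)
# board mask
m=cv2.inRange(g,(10,70,120),(28,200,255));m[:150]=0;m[230:]=0;m[:,:190]=0;m[:,295:]=0
print(cv2.minAreaRect(cv2.findNonZero(cv2.morphologyEx(m,cv2.MORPH_OPEN,np.ones((3,3))))))
# tray
t=im[170:270,315:385];mm=(t.max(2)<110).astype(np.uint8);mm=cv2.morphologyEx(mm,cv2.MORPH_OPEN,np.ones((5,5)))
print("tray",cv2.minAreaRect(cv2.findNonZero(mm)+np.array([315,170])))
t=im[200:260,125:190];mm=((t[...,2]<130)).astype(np.uint8);mm=cv2.morphologyEx(mm,cv2.MORPH_OPEN,np.ones((5,5)))
print("bat",cv2.minEnclosingCircle(cv2.findNonZero(mm)+np.array([125,200])))
E
```

```text
4.705882352941177 4.708661417322834
boardFL [476. 185.  15.]
FR [ 469. -115.   15.]
BL [707. 183.  15.]
BR [ 699. -122.   15.]
bat [459. 318.  12.]
tray [ 471. -307.   18.]
mould [639.  37.  47.]
((245.5, 189.5), (79.0, 97.0), 90.0)
tray ((347.0, 221.5), (75.0, 40.0), 90.0)
bat ((155.63157653808594, 229.55262756347656), 23.022268295288086)
```

View pics/c1.png

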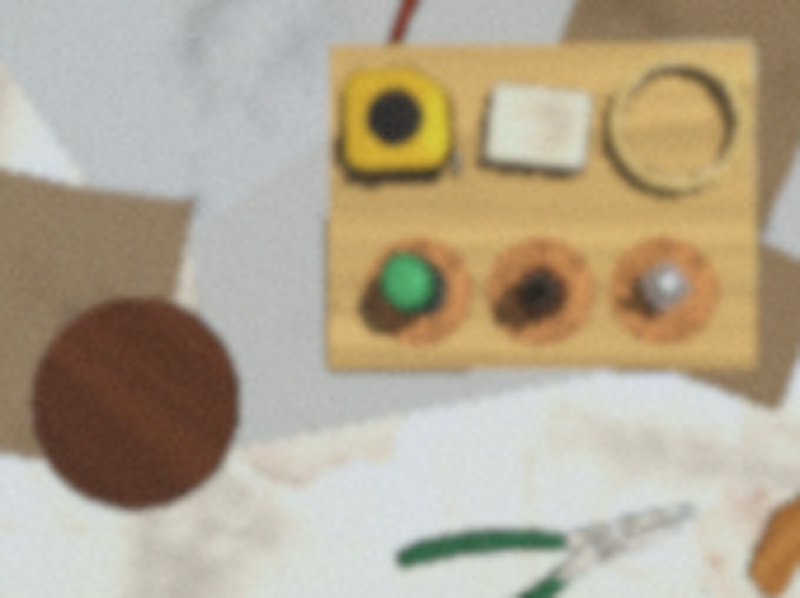

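Run:
```python
from h import *
f=lambda x,y:((x+.5)/4.706-.5+128,(y+.5)/4.7086-.5+145)
P=lambda x,y,z:w("top",f(x,y),z)
B=np.array([P(*c,15) for c in [(331,44),(755,38),(757,367),(328,370)]]);print(B.round(),B.mean(0).round(1))
ex=(B[0]+B[1]-B[2]-B[3]);ey=B[0]+B[3]-B[1]-B[2];print("yaw",np.degrees(np.arctan2(ex[1],ex[0])),np.degrees(np.arctan2(-ey[0],ey[1])), np.linalg.norm(ex)/2,np.linalg.norm(ey)/2)
for n,c in dict(bat=(136,402,12),cork1=(417,291,15),cork2=(541,291,15),cork3=(665,291,15),cap=(408,282,118),drop=(540,291,115),flask=(665,285,94)).items():print(n,P(*c).round(1))
M=np.array([P(*c,47) for c in [(491,84),(591,90),(588,171),(485,165)]]);print(M.round(),M.mean(0).round(1))
e=M[0]+M[1]-M[2]-M[3];print("myaw",np.degrees(np.arctan2(e[1],e[0])),np.linalg.norm(e)/2); e=M[0]+M[3]-M[1]-M[2];print(np.degrees(np.arctan2(-e[0],e[1])),np.linalg.norm(e)/2)
im=cv2.imread("pics/top0.png");cv2.imwrite("pics/c2.png",cv2.resize(im[170:270,315:385],None,fx=6,fy=6,interpolation=cv2.INTER_CUBIC))
print("side->", [w("side",u,15).round() for u in [(229,237),(314,237),(309,184),(237,182)]])
```

```text
[[ 707.  179.   15.]
 [ 704. -118.   15.]
 [ 474. -113.   15.]
 [ 479.  184.   15.]] [590.8  32.9  15. ]
yaw -1.248641727334765 -0.7346466430943958 228.98353365311166 297.43921673596566
bat [458.9 319.5  12. ]
cork1 [531.9 121.2  15. ]
cork2 [530.   35.1  15. ]
cork3 [528.  -50.8  15. ]
cap [533.9 115.3 118. ]
drop [526.4  31.7 115. ]
flask [529.2 -48.5  94. ]
[[670.  65.  47.]
 [665.  -3.  47.]
 [609.   0.  47.]
 [615.  70.  47.]] [639.9  33.1  47. ]
myaw -4.294245667334347 55.511165808695175
-4.786928564513767 69.16494862205741
side-> [array([ 484., -131.,   15.]), array([ 696., -121.,   15.]), array([702., 163.,  15.]), array([484., 164.,  15.])]
```

View pics/c2.png

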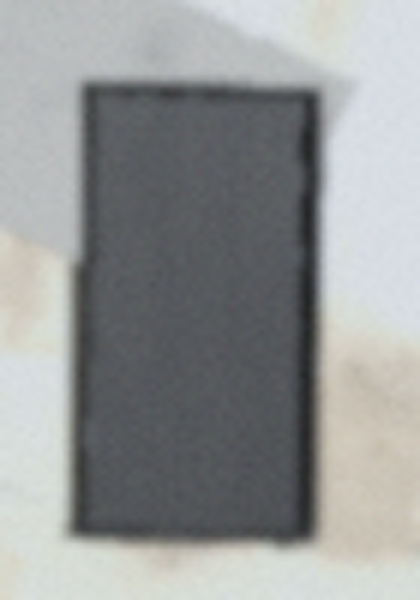

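Tray rim corners in the crop: (84,84), (319,87), (312,540), (72,533). Now I'll rotate the tool to yaw 90° (tool x = world +y, tool y = world +x) while moving out.

Run:
```python
from h import *
T=np.array([w("top",((x+.5)/6-.5+315,(y+.5)/6-.5+170),18) for x,y in[(84,84),(319,87),(312,540),(72,533)]]);print(T.round(),T.mean(0).round())
```

```text
[[ 598. -248.   18.]
 [ 593. -377.   18.]
 [ 348. -363.   18.]
 [ 355. -233.   18.]] [ 474. -305.   18.]
```

The rows are not in the units I measure in: shifts go in shares of 0.25 m and turns go in shares of 90 degrees. I convert before sending: 0.2 m / 0.25 = 0.8, 0.16 m / 0.25 = 0.64, -42.5 degrees / 90 = -0.4722.

arm_command:
  rot:
    - [0,0,-0.0944]
    - [0,0,-0.1889]
    - [0,0,-0.2833]
    - [0,0,-0.3778]
    - [0,0,-0.4722]
  dp:
    - [0.16,-0.052,-0.048]
    - [0.32,-0.104,-0.096]
    - [0.48,-0.156,-0.144]
    - [0.64,-0.208,-0.192]
    - [0.8,-0.264,-0.24]
  grip: [0,0,0.2,0.3,0.3]

```text
time_s: 0.6
eef_pos: [398.2, -339.6, 265.4]
orientation: [[0.346, 0.938, -0.001], [0.938, -0.346, 0.001], [0.0, -0.001, -1.0]]
contact_force: [0.6, -1.1, -1.2]
width: 0.783
finger_force: 0.0
```

Converted, -20.6 degrees / 90 = -0.2289.

arm_command:
  rot:
    - [0,0,-0.0889]
    - [0,0,-0.1778]
    - [0,0,-0.2289]
    - [0,0,-0.2289]
    - [0,0,-0.2289]
  dp:
    - [0,0,0]
    - [0,0,0]
    - [0,0,0]
    - [0,0,0]
    - [0,0,0]
  grip: [0.3,0.3,0.3,0.3,0.3]

```text
time_s: 1.1
eef_pos: [397.3, -340.9, 265.1]
orientation: [[0.002, 1.0, -0.001], [1.0, -0.002, 0.001], [0.001, -0.001, -1.0]]
contact_force: [-0.5, -1.2, 0.8]
width: 0.7
finger_force: 0.0
```

```bash
python3 -c "
from h import *
s=arm.sense();print(s['time_s'],s['eef_pos'],s['orientation'].round(3),s['width'],s['dq'].round(2))"
```

```text
1.1 [ 397.32160696 -340.92836611  265.06132295] [[ 0.002  1.    -0.001]
 [ 1.    -0.002  0.001]
 [ 0.001 -0.001 -1.   ]] 0.6996925147886507 [-0.   -0.   -0.    0.    0.   -0.01]
```

Converted, 0.2 m / 0.25 = 0.8, 0.16 m / 0.25 = 0.64.

arm_command:
  rot:
    - [0,0,0]
    - [0,0,0]
    - [0,0,0]
    - [0,0,0]
    - [0,0,0]
  dp:
    - [0.16,0.072,0]
    - [0.32,0.144,0]
    - [0.48,0.216,0]
    - [0.64,0.288,0]
    - [0.8,0.36,0]
  grip: [0.3,0.3,0.3,0.3,0.3]

```text
time_s: 1.6
eef_pos: [487.7, -139.6, 265.4]
orientation: [[0.002, 1.0, 0.0], [1.0, -0.002, -0.0], [-0.0, 0.0, -1.0]]
contact_force: [-0.0, -0.2, -0.3]
width: 0.699
finger_force: 0.0
```

Converted, 0.092 m / 0.25 = 0.368, 0.065 m / 0.25 = 0.26.

arm_command:
  rot:
    - [0,0,0]
    - [0,0,0]
    - [0,0,0]
    - [0,0,0]
    - [0,0,0]
  dp:
    - [0.184,0.08,0.08]
    - [0.368,0.16,0.18]
    - [0.368,0.16,0.26]
    - [0.368,0.16,0.26]
    - [0.368,0.16,0.26]
  grip: [0.3,0.3,0.3,0.3,0.3]

```text
time_s: 2.1
eef_pos: [527.0, -49.4, 200.3]
orientation: [[0.0, 1.0, -0.001], [1.0, -0.0, -0.0], [-0.0, -0.001, -1.0]]
contact_force: [0.4, -0.7, 0.6]
width: 0.702
finger_force: 0.0
```

Run:
```python
from h import *
s=arm.sense();im=get_image("wrist");print(s['time_s'],s['eef_pos'].round(1))
np.savez("w1.npz",R=s['orientation'],t=s['eef_pos']);T=(s['orientation'],s['eef_pos'])
for n,P in dict(flask=(529.2,-48.5,94),drop=(526.4,31.7,117),cap=(533.9,115.3,118),cork2=(530,35,15)).items():print(n,proj("wrist",P,T)[0].round())
cv2.imwrite("pics/w1.png",cv2.resize(im,(800,600)))
```

```text
2.1 [527.  -49.4 200.3]
flask [258. 197.]
drop [254. 112.]
cap [264.  -2.]
cork2 [258. 112.]
```

View pics/w1.png

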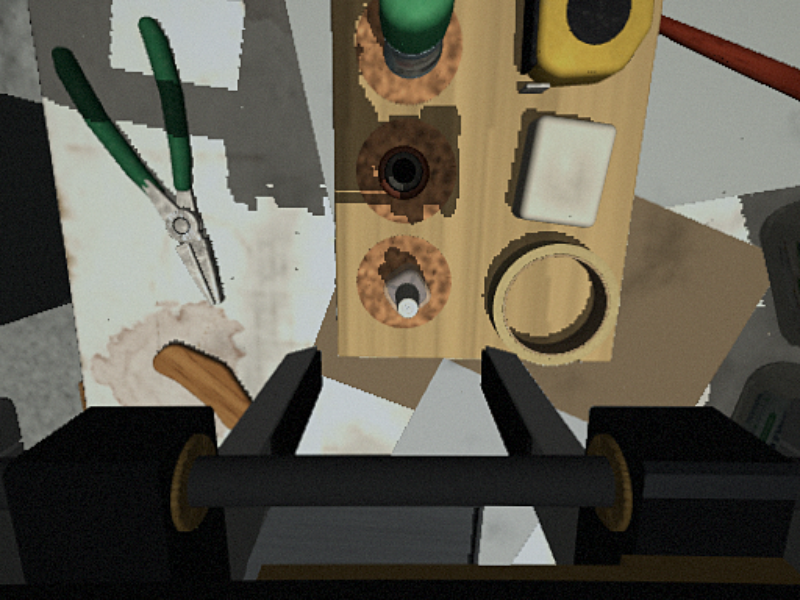

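The wrist view agrees with the top view. Flask cap top at (408,308), dropper tip at (403,170), corks at (404,281), (406,172) and (408,48), mould corners (537,115), (615,122), (600,227), (518,217), all in 800-wide pixels.

Run:
```python
from h import *
d=np.load("w1.npz");T=(d['R'],d['t'])
q=lambda x,y,z:w("wrist",((x+.5)/1.5625-.5,(y+.5)/1.5625-.5),z,T)
for n,c in dict(flask=(408,308,94),drop=(403,170,117),cork3=(404,281,15),cork2=(406,172,15),cork1=(408,48,15),capneck=(412,55,60)).items():print(n,q(*c).round(1))
M=np.array([q(*c,47) for c in[(537,115),(615,122),(600,227),(518,217)]]);print(M.round(),M.mean(0).round(1))
e=M[1]+M[2]-M[0]-M[3];print(np.degrees(np.arctan2(e[1],e[0])));e=M[0]+M[1]-M[2]-M[3];print(np.degrees(np.arctan2(-e[0],e[1])))
```

```text
flask [532.6 -48.8  94. ]
drop [529.2  34.3 117. ]
cork3 [530.4 -46.6  15. ]
cork2 [531.8  37.   15. ]
cork1 [532.9 120.5  15. ]
capneck [534.9 104.7  60. ]
[[619.  72.  47.]
 [671.  67.  47.]
 [668.  -2.  47.]
 [610.   5.  47.]] [642.   35.7  47. ]
-6.128571975826713
-4.384394137664213
```

arm_command:
  rot:
    - [0,0,0]
    - [0,0,0]
    - [0,0,0]
    - [0,0,0]
    - [0,0,0]
  dp:
    - [0.004,0.016,0.12]
    - [0.004,0.016,0.26]
    - [0.004,0.016,0.4]
    - [0.004,0.016,0.52]
    - [0.004,0.016,0.556]
  grip: [0.3,0.3,0.3,0.3,0.3]

```text
time_s: 2.65
eef_pos: [529.8, -49.3, 59.6]
orientation: [[0.003, 1.0, -0.004], [1.0, -0.003, 0.0], [0.0, -0.004, -1.0]]
contact_force: [-0.2, -0.5, -0.3]
width: 0.702
finger_force: 0.0
```

arm_command:
  rot:
    - [0,0,0]
    - [0,0,0]
    - [0,0,0]
    - [0,0,0]
    - [0,0,0]
  dp:
    - [0,0,0]
    - [0,0,0]
    - [0,0,0]
    - [0,0,0]
    - [0,0,0]
  grip: [0.4,0.5,0.6,0.7,0.8]
  squeeze: 10

```text
time_s: 3.15
eef_pos: [532.1, -48.1, 62.7]
orientation: [[-0.0, 1.0, 0.002], [1.0, 0.0, -0.001], [-0.001, 0.002, -1.0]]
contact_force: [-0.4, -0.3, 0.5]
width: 0.31
finger_force: 0.0
```

arm_command:
  rot:
    - [0,0,0]
    - [0,0,0]
    - [0,0,0]
    - [0,0,0]
    - [0,0,0]
  dp:
    - [0,0,0]
    - [0,0,0]
    - [0,0,0]
    - [0,0,0]
    - [0,0,0]
  grip: [0.9,1,1,1,1]

```text
time_s: 3.65
eef_pos: [531.5, -48.0, 61.8]
orientation: [[-0.0, 1.0, 0.0], [1.0, 0.0, -0.0], [-0.0, 0.0, -1.0]]
contact_force: [0.7, -0.1, 2.1]
width: 0.182
finger_force: 10.0
```

Converted, -0.095 m / 0.25 = -0.38, -0.08 m / 0.25 = -0.32.

arm_command:
  rot:
    - [0,0,0]
    - [0,0,0]
    - [0,0,0]
    - [0,0,0]
    - [0,0,0]
  dp:
    - [0,0,-0.08]
    - [0,0,-0.2]
    - [-0.08,-0.04,-0.32]
    - [-0.22,-0.112,-0.32]
    - [-0.38,-0.196,-0.32]
  grip: [1,1,1,1,1]

```text
time_s: 4.15
eef_pos: [482.7, -143.5, 142.5]
orientation: [[-0.003, 1.0, 0.002], [1.0, 0.003, -0.001], [-0.001, 0.002, -1.0]]
contact_force: [-1.1, -1.0, -1.5]
width: 0.18
finger_force: 10.0
```

Converted, -0.158 m / 0.25 = -0.632, -0.145 m / 0.25 = -0.58.

arm_command:
  rot:
    - [0,0,0]
    - [0,0,0]
    - [0,0,0]
    - [0,0,0]
    - [0,0,0]
  dp:
    - [-0.16,-0.084,0]
    - [-0.32,-0.168,0]
    - [-0.48,-0.252,0]
    - [-0.58,-0.304,0]
    - [-0.632,-0.328,0]
  grip: [1,1,1,1,1]

```text
time_s: 4.65
eef_pos: [398.9, -302.8, 140.9]
orientation: [[0.003, 1.0, -0.001], [1.0, -0.003, 0.0], [0.0, -0.001, -1.0]]
contact_force: [0.1, 0.4, -1.0]
width: 0.183
finger_force: 10.0
```

Converted, 0.085 m / 0.25 = 0.34, 0.075 m / 0.25 = 0.3.

arm_command:
  rot:
    - [0,0,0]
    - [0,0,0]
    - [0,0,0]
    - [0,0,0]
    - [0,0,0]
  dp:
    - [0,0,0.08]
    - [0,0,0.2]
    - [0,0,0.3]
    - [0,0,0.34]
    - [0,0,0.34]
  grip: [1,1,1,1,1]

```text
time_s: 5.15
eef_pos: [399.7, -299.5, 54.6]
orientation: [[-0.001, 1.0, -0.003], [1.0, 0.001, 0.003], [0.003, -0.003, -1.0]]
contact_force: [0.3, -0.0, -0.5]
width: 0.185
finger_force: 10.0
```

arm_command:
  rot:
    - [0,0,0]
    - [0,0,0]
    - [0,0,0]
    - [0,0,0]
  dp:
    - [0,0,0.008]
    - [0,0,0.016]
    - [0,0,0.018]
    - [0,0,0.018]
  grip: [1,1,1,1]

```text
time_s: 5.55
eef_pos: [400.9, -301.4, 52.8]
orientation: [[-0.0, 1.0, 0.001], [1.0, 0.0, -0.001], [-0.001, 0.001, -1.0]]
contact_force: [0.4, 0.6, 0.1]
width: 0.183
finger_force: 10.0
```

arm_command:
  rot:
    - [0,0,0]
    - [0,0,0]
    - [0,0,0]
    - [0,0,0]
    - [0,0,0]
  dp:
    - [0,0,0]
    - [0,0,0]
    - [0,0,0]
    - [0,0,0]
    - [0,0,0]
  grip: [0.8,0.7,0.6,0.5,0.5]

```text
time_s: 6.05
eef_pos: [400.4, -301.1, 52.0]
orientation: [[-0.0, 1.0, 0.0], [1.0, 0.0, -0.0], [-0.0, 0.0, -1.0]]
contact_force: [-0.3, -0.4, -0.6]
width: 0.486
finger_force: 0.0
```

Converted, -0.1 m / 0.25 = -0.4, 0.092 m / 0.25 = 0.368.

arm_command:
  rot:
    - [0,0,0]
    - [0,0,0]
    - [0,0,0]
    - [0,0,0]
    - [0,0,0]
  dp:
    - [0,0,-0.12]
    - [0,0,-0.28]
    - [0.04,0.016,-0.4]
    - [0.2,0.076,-0.4]
    - [0.368,0.14,-0.4]
  grip: [0.5,0.5,0.4,0.3,0.3]

```text
time_s: 6.55
eef_pos: [436.3, -209.3, 153.7]
orientation: [[0.003, 1.0, 0.003], [1.0, -0.003, -0.002], [-0.002, 0.003, -1.0]]
contact_force: [1.1, 0.1, -0.4]
width: 0.694
finger_force: 0.0
```

Converted, 0.22 m / 0.25 = 0.88, 0.18 m / 0.25 = 0.72.

arm_command:
  rot:
    - [0,0,0]
    - [0,0,0]
    - [0,0,0]
    - [0,0,0]
    - [0,0,0]
  dp:
    - [0.18,0.068,0]
    - [0.36,0.136,0]
    - [0.54,0.204,0]
    - [0.72,0.272,0]
    - [0.88,0.336,0]
  grip: [0.3,0.3,0.3,0.3,0.3]

```text
time_s: 7.05
eef_pos: [519.7, 13.3, 152.1]
orientation: [[-0.001, 1.0, 0.001], [1.0, 0.001, -0.0], [-0.0, 0.001, -1.0]]
contact_force: [0.1, -1.2, 0.6]
width: 0.702
finger_force: 0.0
```

Converted, 0.1 m / 0.25 = 0.4, 0.07 m / 0.25 = 0.28.

arm_command:
  rot:
    - [0,0,0]
    - [0,0,0]
    - [0,0,0]
    - [0,0,0]
    - [0,0,0]
  dp:
    - [0.092,0.036,0]
    - [0.092,0.036,0]
    - [0.092,0.036,0.12]
    - [0.092,0.036,0.28]
    - [0.092,0.036,0.4]
  grip: [0.3,0.3,0.3,0.3,0.3]

```text
time_s: 7.55
eef_pos: [527.3, 33.0, 50.1]
orientation: [[0.0, 1.0, -0.001], [1.0, -0.0, -0.001], [-0.001, -0.001, -1.0]]
contact_force: [-0.4, 0.0, -0.1]
width: 0.704
finger_force: 0.0
```

Converted, 0.011 m / 0.25 = 0.044, 0.008 m / 0.25 = 0.032.

arm_command:
  rot:
    - [0,0,0]
    - [0,0,0]
    - [0,0,0]
    - [0,0,0]
    - [0,0,0]
  dp:
    - [0,0,0.032]
    - [0,0,0.044]
    - [0,0,0.044]
    - [0,0,0.044]
    - [0,0,0.044]
  grip: [0.3,0.4,0.5,0.6,0.7]

```text
time_s: 8.05
eef_pos: [529.7, 33.8, 42.9]
orientation: [[-0.0, 1.0, 0.004], [1.0, 0.0, -0.0], [-0.0, 0.004, -1.0]]
contact_force: [-0.1, 0.2, -1.3]
width: 0.396
finger_force: 0.0
```

arm_command:
  rot:
    - [0,0,0]
    - [0,0,0]
    - [0,0,0]
    - [0,0,0]
    - [0,0,0]
  dp:
    - [0,0,0]
    - [0,0,0]
    - [0,0,0]
    - [0,0,0]
    - [0,0,0]
  grip: [0.8,1,1,1,1]

```text
time_s: 8.55
eef_pos: [529.2, 33.9, 42.5]
orientation: [[-0.0, 1.0, 0.002], [1.0, 0.0, -0.0], [-0.0, 0.002, -1.0]]
contact_force: [-0.3, -0.7, 5.3]
width: 0.343
finger_force: 10.0
```

Converted, -0.099 m / 0.25 = -0.396, -0.08 m / 0.25 = -0.32.

arm_command:
  rot:
    - [0,0,0]
    - [0,0,0]
    - [0,0,0]
    - [0,0,0]
    - [0,0,0]
  dp:
    - [0,0,-0.08]
    - [0,0,-0.2]
    - [-0.08,-0.012,-0.32]
    - [-0.22,-0.036,-0.32]
    - [-0.396,-0.06,-0.32]
  grip: [1,1,1,1,1]

```text
time_s: 9.05
eef_pos: [513.9, -65.0, 122.1]
orientation: [[-0.004, 1.0, 0.003], [1.0, 0.004, -0.0], [-0.0, 0.003, -1.0]]
contact_force: [0.6, 0.6, -1.4]
width: 0.343
finger_force: 10.0
```

Converted, -0.21 m / 0.25 = -0.84, -0.18 m / 0.25 = -0.72.

arm_command:
  rot:
    - [0,0,0]
    - [0,0,0]
    - [0,0,0]
    - [0,0,0]
    - [0,0,0]
  dp:
    - [-0.18,-0.028,0]
    - [-0.36,-0.056,0]
    - [-0.54,-0.084,0]
    - [-0.72,-0.112,0]
    - [-0.84,-0.136,0]
  grip: [1,1,1,1,1]

```text
time_s: 9.55
eef_pos: [478.3, -277.6, 120.2]
orientation: [[0.002, 1.0, -0.001], [1.0, -0.002, -0.0], [-0.0, -0.001, -1.0]]
contact_force: [0.5, 1.6, -1.1]
width: 0.341
finger_force: 10.0
```

Converted, 0.085 m / 0.25 = 0.34, 0.075 m / 0.25 = 0.3.

arm_command:
  rot:
    - [0,0,0]
    - [0,0,0]
    - [0,0,0]
    - [0,0,0]
    - [0,0,0]
  dp:
    - [-0.08,-0.012,0]
    - [-0.12,-0.016,0.08]
    - [-0.12,-0.016,0.2]
    - [-0.12,-0.016,0.3]
    - [-0.12,-0.016,0.34]
  grip: [1,1,1,1,1]

```text
time_s: 10.05
eef_pos: [473.1, -303.5, 32.1]
orientation: [[-0.0, 1.0, -0.006], [1.0, 0.0, 0.004], [0.004, -0.006, -1.0]]
contact_force: [-7.1, 2.6, 13.8]
width: 0.342
finger_force: 10.0
```

Converted, 0.0045 m / 0.25 = 0.018, 0.004 m / 0.25 = 0.016.

arm_command:
  rot:
    - [0,0,0]
    - [0,0,0]
    - [0,0,0]
    - [0,0,0]
  dp:
    - [0,0,0.008]
    - [0,0,0.016]
    - [0,0,0.018]
    - [0,0,0.018]
  grip: [1,1,1,1]

```text
time_s: 10.45
eef_pos: [476.1, -305.4, 32.6]
orientation: [[-0.001, 1.0, 0.002], [1.0, 0.001, -0.001], [-0.001, 0.002, -1.0]]
contact_force: [-0.3, 0.8, -0.3]
width: 0.341
finger_force: 10.0
```

arm_command:
  rot:
    - [0,0,0]
    - [0,0,0]
    - [0,0,0]
    - [0,0,0]
    - [0,0,0]
  dp:
    - [0,0,0]
    - [0,0,0]
    - [0,0,0]
    - [0,0,0]
    - [0,0,0]
  grip: [0.6,0.5,0.45,0.4,0.4]

```text
time_s: 10.95
eef_pos: [475.5, -305.1, 31.6]
orientation: [[-0.0, 1.0, 0.0], [1.0, 0.0, -0.0], [-0.0, 0.0, -1.0]]
contact_force: [1.1, 0.6, 0.4]
width: 0.597
finger_force: 0.0
```

Converted, -0.125 m / 0.25 = -0.5, -0.11 m / 0.25 = -0.44.

arm_command:
  rot:
    - [0,0,0]
    - [0,0,0]
    - [0,0,0]
    - [0,0,0]
    - [0,0,0]
  dp:
    - [0,0,-0.12]
    - [0,0,-0.28]
    - [0,0,-0.44]
    - [0.08,0.012,-0.5]
    - [0.24,0.032,-0.5]
  grip: [0.4,0.4,0.4,0.3,0.3]

```text
time_s: 11.45
eef_pos: [485.1, -247.6, 160.6]
orientation: [[0.004, 1.0, 0.007], [1.0, -0.004, -0.005], [-0.005, 0.007, -1.0]]
contact_force: [0.3, 1.1, -0.6]
width: 0.692
finger_force: 0.0
```

Converted, 0.23 m / 0.25 = 0.92, 0.184 m / 0.25 = 0.736.

arm_command:
  rot:
    - [0,0,0]
    - [0,0,0]
    - [0,0,0]
    - [0,0,0]
    - [0,0,0]
  dp:
    - [0.184,0.024,0]
    - [0.368,0.048,0]
    - [0.552,0.072,0]
    - [0.736,0.096,0]
    - [0.92,0.12,0]
  grip: [0.3,0.3,0.3,0.3,0.3]

```text
time_s: 11.95
eef_pos: [513.3, -13.2, 156.7]
orientation: [[-0.0, 1.0, 0.001], [1.0, 0.0, -0.0], [-0.0, 0.001, -1.0]]
contact_force: [0.9, 0.4, 0.2]
width: 0.701
finger_force: 0.0
```

Run:
```python
from h import *
s=arm.sense();im=get_image("wrist");print(s['time_s'],s['eef_pos'].round(1))
np.savez("w2.npz",R=s['orientation'],t=s['eef_pos']);cv2.imwrite("pics/w2.png",cv2.resize(im,(800,600)))
cv2.imwrite("pics/top1.png",cv2.resize(get_image("top")[140:280,120:400],None,fx=2.8,fy=2.8,interpolation=cv2.INTER_CUBIC))
```

```text
11.95 [513.3 -13.2 156.7]
```

View pics/w2.png

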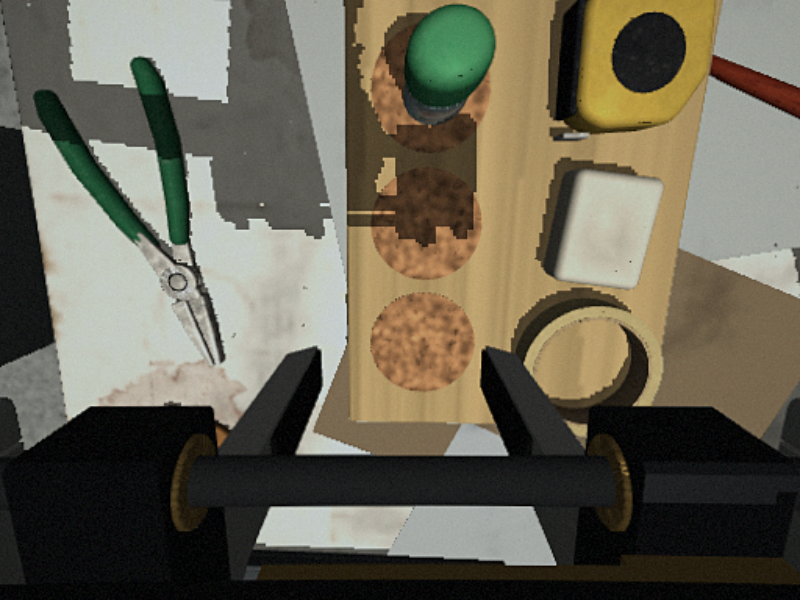

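View pics/top1.png

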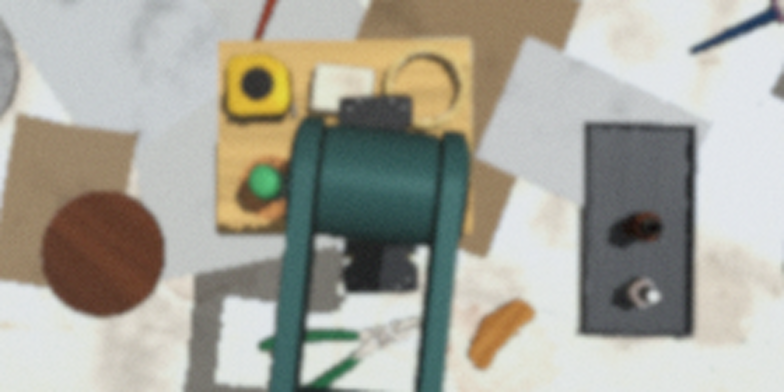

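Flask and dropper stand upright in the tray. In the wrist view the green cap is at (450,50), the corks at (423,342), (427,223) and (432,93), and the mould top corners at (577,170), (663,176), (636,287), (554,275).

Run:
```python
from h import *
d=np.load("w2.npz");T=(d['R'],d['t'])
q=lambda x,y,z:w("wrist",((x+.5)/1.5625-.5,(y+.5)/1.5625-.5),z,T)
for n,c in dict(cap=(452,48,112),foot=(432,122,30),cork3=(423,342,15),cork2=(427,223,15),cork1=(432,93,15)).items():print(n,q(*c).round(1))
M=np.array([q(*c,47) for c in[(577,170),(663,176),(636,287),(554,275)]]);print(M.mean(0).round(1))
e=M[0]+M[1]-M[2]-M[3];print(np.degrees(np.arctan2(-e[0],e[1])))
```

```text
cap [536.6 119.2 112. ]
foot [533.7 100.4  30. ]
cork3 [530.7 -47.1  15. ]
cork2 [532.4  38.3  15. ]
cork1 [534.3 119.6  15. ]
[641.   36.8  47. ]
-6.728048354232656
```

Converted, 0.132 m / 0.25 = 0.528, 0.021 m / 0.25 = 0.084.

arm_command:
  rot:
    - [0,0,0]
    - [0,0,0]
    - [0,0,0]
    - [0,0,0]
    - [0,0,0]
  dp:
    - [0.16,0.028,0]
    - [0.32,0.056,0]
    - [0.48,0.076,0]
    - [0.528,0.084,0]
    - [0.528,0.084,0]
  grip: [0.3,0.3,0.25,0.25,0.25]

```text
time_s: 12.55
eef_pos: [534.4, 117.4, 156.2]
orientation: [[-0.002, 1.0, -0.0], [1.0, 0.002, -0.001], [-0.001, -0.0, -1.0]]
contact_force: [0.3, -0.3, 0.1]
width: 0.747
finger_force: 0.0
```

arm_command:
  rot:
    - [0,0,0]
    - [0,0,0]
    - [0,0,0]
    - [0,0,0]
    - [0,0,0]
  dp:
    - [0,0,0.12]
    - [0,0,0.24]
    - [0,0,0.36]
    - [0,0,0.424]
    - [0,0,0.424]
  grip: [0.25,0.25,0.25,0.25,0.25]

```text
time_s: 13.05
eef_pos: [531.9, 114.3, 47.2]
orientation: [[0.002, 1.0, -0.007], [1.0, -0.002, -0.002], [-0.002, -0.007, -1.0]]
contact_force: [-0.7, -0.4, 1.3]
width: 0.75
finger_force: 0.0
```

arm_command:
  rot:
    - [0,0,0]
    - [0,0,0]
    - [0,0,0]
    - [0,0,0]
    - [0,0,0]
  dp:
    - [0,0,0]
    - [0,0,0]
    - [0,0,0]
    - [0,0,0]
    - [0,0,0]
  grip: [0.4,0.5,0.6,0.7,0.8]

```text
time_s: 13.55
eef_pos: [535.0, 117.0, 51.6]
orientation: [[-0.0, 1.0, 0.002], [1.0, 0.0, -0.0], [-0.0, 0.002, -1.0]]
contact_force: [-0.1, 0.5, 3.0]
width: 0.417
finger_force: 10.0
```

arm_command:
  rot:
    - [0,0,0]
    - [0,0,0]
    - [0,0,0]
    - [0,0,0]
  dp:
    - [0,0,0]
    - [0,0,0]
    - [0,0,0]
    - [0,0,0]
  grip: [0.9,0.9,0.9,0.9]

```text
time_s: 13.95
eef_pos: [535.0, 117.0, 51.6]
orientation: [[-0.0, 1.0, 0.002], [1.0, 0.0, -0.0], [-0.0, 0.002, -1.0]]
contact_force: [-0.1, -0.6, 5.6]
width: 0.417
finger_force: 10.0
```

Converted, -0.1 m / 0.25 = -0.4, -0.08 m / 0.25 = -0.32.

arm_command:
  rot:
    - [0,0,0]
    - [0,0,0]
    - [0,0,0]
    - [0,0,0]
    - [0,0,0]
  dp:
    - [0,0,-0.08]
    - [0,0,-0.2]
    - [-0.08,0.004,-0.32]
    - [-0.24,0.012,-0.32]
    - [-0.4,0.016,-0.32]
  grip: [0.9,0.9,0.9,0.9,0.9]
  squeeze: 12

```text
time_s: 14.45
eef_pos: [538.6, 16.7, 130.9]
orientation: [[-0.003, 1.0, 0.001], [1.0, 0.003, 0.0], [0.0, 0.001, -1.0]]
contact_force: [-0.8, 0.3, -1.4]
width: 0.419
finger_force: 12.0
```

Converted, -0.225 m / 0.25 = -0.9, -0.18 m / 0.25 = -0.72.

arm_command:
  rot:
    - [0,0,0]
    - [0,0,0]
    - [0,0,0]
    - [0,0,0]
    - [0,0,0]
  dp:
    - [-0.18,0.008,0]
    - [-0.36,0.016,0]
    - [-0.54,0.024,0]
    - [-0.72,0.032,0]
    - [-0.9,0.04,0]
  grip: [0.9,0.9,0.9,0.9,0.9]

```text
time_s: 14.95
eef_pos: [547.6, -209.2, 129.0]
orientation: [[-0.001, 1.0, -0.002], [1.0, 0.001, 0.001], [0.001, -0.002, -1.0]]
contact_force: [1.0, -0.8, -1.3]
width: 0.418
finger_force: 12.0
```

Converted, -0.101 m / 0.25 = -0.404, 0.002 m / 0.25 = 0.008.

arm_command:
  rot:
    - [0,0,0]
    - [0,0,0]
    - [0,0,0]
    - [0,0,0]
    - [0,0,0]
  dp:
    - [-0.16,0.008,0]
    - [-0.3,0.012,0]
    - [-0.38,0.016,0]
    - [-0.404,0.016,0]
    - [-0.404,0.016,0]
  grip: [0.9,0.9,0.9,0.9,0.9]

```text
time_s: 15.45
eef_pos: [552.2, -308.5, 129.6]
orientation: [[0.0, 1.0, -0.001], [1.0, -0.0, 0.002], [0.002, -0.001, -1.0]]
contact_force: [-1.0, 0.1, -0.7]
width: 0.418
finger_force: 12.0
```

Converted, 0.084 m / 0.25 = 0.336, 0.08 m / 0.25 = 0.32.

arm_command:
  rot:
    - [0,0,0]
    - [0,0,0]
    - [0,0,0]
    - [0,0,0]
    - [0,0,0]
  dp:
    - [0,0,0.1]
    - [0,0,0.2]
    - [0,0,0.28]
    - [0,0,0.32]
    - [0,0,0.336]
  grip: [0.9,0.9,0.9,0.9,0.9]

```text
time_s: 15.95
eef_pos: [552.1, -306.9, 45.3]
orientation: [[-0.002, 1.0, -0.002], [1.0, 0.002, 0.002], [0.002, -0.002, -1.0]]
contact_force: [0.2, 0.4, -1.1]
width: 0.418
finger_force: 12.0
```

Converted, 0.0055 m / 0.25 = 0.022, 0.002 m / 0.25 = 0.008.

arm_command:
  rot:
    - [0,0,0]
    - [0,0,0]
    - [0,0,0]
    - [0,0,0]
  dp:
    - [0,0,0.008]
    - [0,0,0.016]
    - [0,0,0.022]
    - [0,0,0.022]
  grip: [0.9,0.9,0.9,0.9]

```text
time_s: 16.35
eef_pos: [552.8, -309.3, 41.7]
orientation: [[-0.0, 1.0, 0.001], [1.0, 0.0, -0.001], [-0.001, 0.001, -1.0]]
contact_force: [-0.6, -0.5, -1.1]
width: 0.418
finger_force: 12.0
```

arm_command:
  rot:
    - [0,0,0]
    - [0,0,0]
    - [0,0,0]
    - [0,0,0]
    - [0,0,0]
  dp:
    - [0,0,0]
    - [0,0,0]
    - [0,0,0]
    - [0,0,0]
    - [0,0,0]
  grip: [0.55,0.45,0.35,0.35,0.35]

```text
time_s: 16.85
eef_pos: [552.5, -309.1, 41.1]
orientation: [[-0.0, 1.0, 0.0], [1.0, 0.0, -0.0], [-0.0, 0.0, -1.0]]
contact_force: [-0.8, -0.1, 0.0]
width: 0.65
finger_force: 0.0
```

Converted, -0.12 m / 0.25 = -0.48, -0.11 m / 0.25 = -0.44.

arm_command:
  rot:
    - [0,0,0]
    - [0,0,0]
    - [0,0,0]
    - [0,0,0]
    - [0,0,0]
  dp:
    - [0,0,-0.12]
    - [0,0,-0.28]
    - [0,0,-0.44]
    - [0.08,0.02,-0.48]
    - [0.24,0.06,-0.48]
  grip: [0.35,0.35,0.35,0.2,0.1]

```text
time_s: 17.35
eef_pos: [568.6, -251.7, 164.9]
orientation: [[0.004, 1.0, 0.006], [1.0, -0.004, -0.005], [-0.005, 0.006, -1.0]]
contact_force: [0.8, 0.6, 0.0]
width: 0.782
finger_force: 0.0
```

Converted, 0.22 m / 0.25 = 0.88, 0.18 m / 0.25 = 0.72.

arm_command:
  rot:
    - [0,0,0]
    - [0,0,0]
    - [0,0,0]
    - [0,0,0]
    - [0,0,0]
  dp:
    - [0.18,0.048,0]
    - [0.36,0.096,0]
    - [0.54,0.144,0]
    - [0.72,0.192,0]
    - [0.88,0.232,0]
  grip: [0,0,0,0,0]

```text
time_s: 17.85
eef_pos: [625.6, -26.6, 161.1]
orientation: [[-0.001, 1.0, 0.0], [1.0, 0.001, 0.0], [0.0, 0.0, -1.0]]
contact_force: [0.7, -0.6, -0.2]
width: 1.003
finger_force: 0.0
```

Converted, 0.064 m / 0.25 = 0.256, 0.055 m / 0.25 = 0.22, 5 degrees / 90 = 0.0556.

arm_command:
  rot:
    - [0,0,0.0333]
    - [0,0,0.0556]
    - [0,0,0.0556]
    - [0,0,0.0556]
    - [0,0,0.0556]
  dp:
    - [0.14,0.032,0]
    - [0.22,0.052,0]
    - [0.256,0.06,0]
    - [0.256,0.06,0]
    - [0.256,0.06,0]
  grip: [0,0,0,0,0]

```text
time_s: 18.35
eef_pos: [640.2, 34.0, 160.9]
orientation: [[0.087, 0.996, -0.0], [0.996, -0.087, -0.001], [-0.001, -0.0, -1.0]]
contact_force: [0.0, 0.1, -0.9]
width: 0.998
finger_force: 0.0
```

Run:
```python
from h import *
s=arm.sense();im=get_image("wrist");print(s['time_s'],s['eef_pos'].round(1))
np.savez("w3.npz",R=s['orientation'],t=s['eef_pos']);cv2.imwrite("pics/w3.png",cv2.resize(im,(800,600)))
```

```text
18.35 [640.2  34.  160.9]
```

View pics/w3.png

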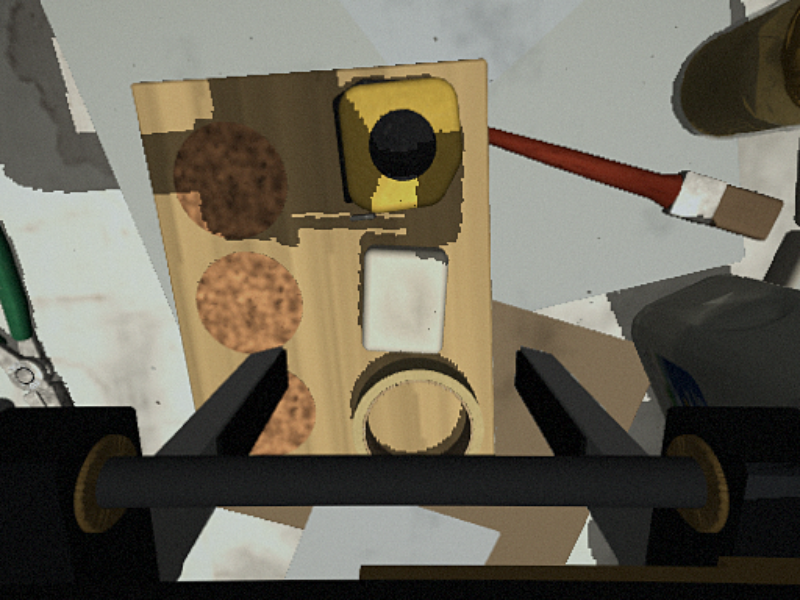

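The mould is well aligned with the fingers: top corners (366,248), (448,250), (444,352), (363,350).

Run:
```python
from h import *
d=np.load("w3.npz");T=(d['R'],d['t'])
q=lambda x,y,z:w("wrist",((x+.5)/1.5625-.5,(y+.5)/1.5625-.5),z,T)
M=np.array([q(*c,47) for c in[(366,248),(448,250),(444,352),(363,350)]]);print(M.round(),M.mean(0).round(1), d['R'].T@(M.mean(0)-d['t']))
e=M[0]+M[1]-M[2]-M[3];print(np.degrees(np.arctan2(-e[0],e[1])))
for c in [(230,182),(249,301)]:print(q(*c,15))
```

```text
[[622.  74.  47.]
 [674.  68.  47.]
 [667.  -0.  47.]
 [613.   6.  47.]] [644.3  36.8  47. ] [  3.2115146    3.84019516 113.8813873 ]
-6.742238086061559
[533.16819169 121.78850496  15.        ]
[531.8968768   39.14304846  15.        ]
```

Converted, 0.132 m / 0.25 = 0.528, 0.12 m / 0.25 = 0.48, 1 degrees / 90 = 0.0111.

arm_command:
  rot:
    - [0,0,0.0111]
    - [0,0,0.0111]
    - [0,0,0.0111]
    - [0,0,0.0111]
    - [0,0,0.0111]
  dp:
    - [0.008,0.008,0.12]
    - [0.008,0.008,0.26]
    - [0.008,0.008,0.4]
    - [0.008,0.008,0.48]
    - [0.008,0.008,0.528]
  grip: [0,0,0,0,0]

```text
time_s: 18.9
eef_pos: [640.8, 35.2, 26.2]
orientation: [[0.106, 0.994, -0.004], [0.994, -0.106, -0.0], [-0.001, -0.004, -1.0]]
contact_force: [0.1, -0.3, 0.4]
width: 1.0
finger_force: 0.0
```

Converted, 0.009 m / 0.25 = 0.036, 0.005 m / 0.25 = 0.02.

arm_command:
  rot:
    - [0,0,0]
    - [0,0,0]
    - [0,0,0]
    - [0,0,0]
    - [0,0,0]
  dp:
    - [0,0,0.02]
    - [0,0,0.036]
    - [0,0,0.036]
    - [0,0,0.036]
    - [0,0,0.036]
  grip: [0,0,0.1,0.2,0.3]
  squeeze: 15

```text
time_s: 19.4
eef_pos: [643.3, 36.9, 21.3]
orientation: [[0.104, 0.995, 0.002], [0.995, -0.104, -0.0], [0.0, 0.002, -1.0]]
contact_force: [-0.4, 0.5, 1.1]
width: 0.78
finger_force: 0.0
```

arm_command:
  rot:
    - [0,0,0]
    - [0,0,0]
    - [0,0,0]
    - [0,0,0]
    - [0,0,0]
  dp:
    - [0,0,0]
    - [0,0,0]
    - [0,0,0]
    - [0,0,0]
    - [0,0,0]
  grip: [0.4,0.5,0.6,0.6,0.6]

```text
time_s: 19.9
eef_pos: [642.7, 36.9, 20.4]
orientation: [[0.104, 0.995, 0.0], [0.995, -0.104, 0.0], [0.0, 0.0, -1.0]]
contact_force: [-0.2, 0.4, 1.6]
width: 0.585
finger_force: 14.9
```

Converted, -0.13 m / 0.25 = -0.52, -0.12 m / 0.25 = -0.48.

arm_command:
  rot:
    - [0,0,0]
    - [0,0,0]
    - [0,0,0]
    - [0,0,0]
    - [0,0,0]
  dp:
    - [0,0,-0.06]
    - [0,0,-0.18]
    - [0,0,-0.34]
    - [0.08,-0.064,-0.48]
    - [0.2,-0.16,-0.52]
  grip: [0.6,0.6,0.6,0.6,0.6]
  squeeze: 25

```text
time_s: 20.4
eef_pos: [610.8, 89.8, 156.0]
orientation: [[0.108, 0.994, 0.01], [0.994, -0.108, -0.0], [0.001, 0.01, -1.0]]
contact_force: [1.4, 0.2, -1.3]
width: 0.587
finger_force: 24.9
```

arm_command:
  rot:
    - [0,0,0]
    - [0,0,0]
    - [0,0,0]
    - [0,0,0]
    - [0,0,0]
  dp:
    - [0.14,-0.112,0]
    - [0.28,-0.224,0]
    - [0.4,-0.324,0]
    - [0.44,-0.356,0]
    - [0.44,-0.356,0]
  grip: [0.6,0.6,0.6,0.6,0.6]

```text
time_s: 20.9
eef_pos: [530.0, 210.7, 150.4]
orientation: [[0.101, 0.995, 0.0], [0.995, -0.101, -0.0], [-0.0, 0.0, -1.0]]
contact_force: [0.4, 0.8, -2.2]
width: 0.585
finger_force: 24.9
```

Run:
```python
from h import *
s=arm.sense();im=get_image("wrist");print(s['time_s'],s['eef_pos'].round(1))
np.savez("w4.npz",R=s['orientation'],t=s['eef_pos']);cv2.imwrite("pics/w4.png",cv2.resize(im,(800,600)))
```

```text
20.9 [530.  210.7 150.4]
```

View pics/w4.png

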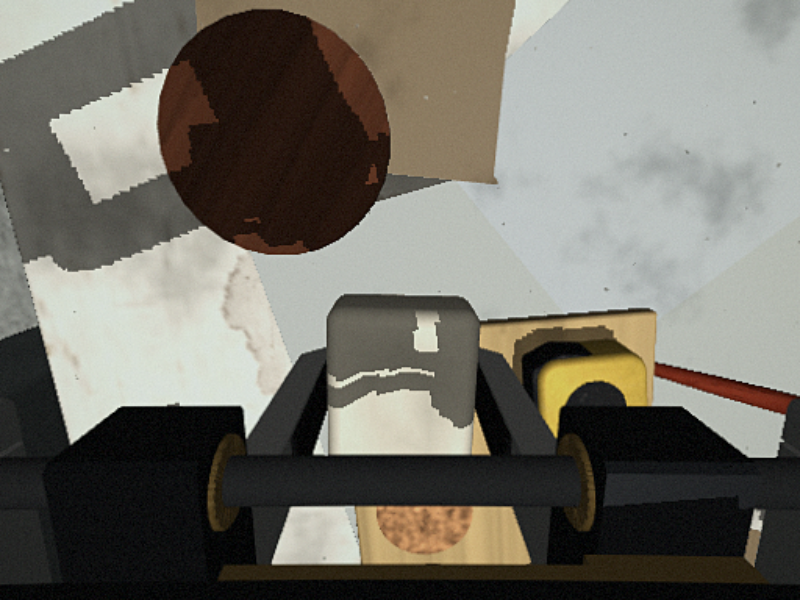

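The mould is held, and the bat edge is at left (158,125), right (390,140), top (268,9) and bottom (285,254).

Run:
```python
from h import *
d=np.load("w4.npz");T=(d['R'],d['t'])
q=lambda x,y,z:w("wrist",((x+.5)/1.5625-.5,(y+.5)/1.5625-.5),z,T)
P=np.array([q(*c,12) for c in[(158,125),(390,140),(268,9),(285,254)]])
A=np.c_[2*P[:,:2],np.ones(4)];s=np.linalg.lstsq(A,(P[:,:2]**2).sum(1),rcond=None)[0];print(s[:2],np.sqrt(s[2]+s[0]**2+s[1]**2))
for c in [np.r_[s[:2],31],[460,320,31]]:print((d['R'].T@(np.array(c)-d['t'])).round(1))
```

```text
[460.85080181 322.62772882] 73.83302795791376
[104.4 -80.1 119.3]
[101.7 -80.7 119.3]
```

Converted, 0.103 m / 0.25 = 0.412, -0.08 m / 0.25 = -0.32.

arm_command:
  rot:
    - [0,0,0]
    - [0,0,0]
    - [0,0,0]
    - [0,0,0]
    - [0,0,0]
  dp:
    - [0.14,-0.108,0]
    - [0.28,-0.216,0]
    - [0.38,-0.292,0]
    - [0.412,-0.32,0]
    - [0.412,-0.32,0.08]
  grip: [0.6,0.6,0.6,0.6,0.6]

```text
time_s: 21.45
eef_pos: [464.6, 321.2, 133.1]
orientation: [[0.104, 0.995, 0.007], [0.995, -0.104, 0.003], [0.003, 0.007, -1.0]]
contact_force: [-0.2, -0.1, -2.1]
width: 0.585
finger_force: 24.9
```

Converted, 0.106 m / 0.25 = 0.424, 0.1 m / 0.25 = 0.4.

arm_command:
  rot:
    - [0,0,0]
    - [0,0,0]
    - [0,0,0]
    - [0,0,0]
    - [0,0,0]
  dp:
    - [0,0,0.14]
    - [0,0,0.28]
    - [0,0,0.36]
    - [0,0,0.4]
    - [0,0,0.424]
  grip: [0.6,0.6,0.6,0.6,0.6]

```text
time_s: 21.95
eef_pos: [463.0, 318.8, 23.1]
orientation: [[0.106, 0.994, -0.001], [0.994, -0.106, -0.001], [-0.001, -0.0, -1.0]]
contact_force: [-0.0, -0.2, -1.5]
width: 0.585
finger_force: 24.9
```

Converted, 0.007 m / 0.25 = 0.028, 0.005 m / 0.25 = 0.02.

arm_command:
  rot:
    - [0,0,0]
    - [0,0,0]
    - [0,0,0]
    - [0,0,0]
    - [0,0,0]
  dp:
    - [0,0,0.012]
    - [0,0,0.02]
    - [0,0,0.028]
    - [0,0,0.028]
    - [0,0,0.028]
  grip: [0.6,0.6,0.6,0.6,0.6]

```text
time_s: 22.45
eef_pos: [462.3, 320.4, 17.5]
orientation: [[0.104, 0.995, 0.001], [0.995, -0.104, 0.0], [0.0, 0.001, -1.0]]
contact_force: [0.4, 0.5, -2.9]
width: 0.585
finger_force: 24.9
```

arm_command:
  rot:
    - [0,0,0]
    - [0,0,0]
    - [0,0,0]
    - [0,0,0]
    - [0,0,0]
  dp:
    - [0,0,0]
    - [0,0,0]
    - [0,0,0]
    - [0,0,0]
    - [0,0,0]
  grip: [0.3,0.2,0.1,0.1,0.1]
  squeeze: 12

```text
time_s: 22.95
eef_pos: [462.2, 320.3, 17.1]
orientation: [[0.104, 0.995, 0.0], [0.995, -0.104, 0.0], [0.0, 0.0, -1.0]]
contact_force: [0.1, -0.8, -0.7]
width: 0.896
finger_force: 0.0
```

Converted, -0.15 m / 0.25 = -0.6, -0.14 m / 0.25 = -0.56, -6 degrees / 90 = -0.0667.

arm_command:
  rot:
    - [0,0,0]
    - [0,0,0]
    - [0,0,0]
    - [0,0,-0.0333]
    - [0,0,-0.0667]
  dp:
    - [0,0,-0.08]
    - [0,0,-0.24]
    - [0,0,-0.4]
    - [0,0,-0.56]
    - [0,0,-0.6]
  grip: [0.1,0.1,0.1,0.2,0.3]

```text
time_s: 23.45
eef_pos: [464.4, 321.6, 173.3]
orientation: [[-0.003, 1.0, 0.009], [1.0, 0.002, 0.005], [0.005, 0.009, -1.0]]
contact_force: [0.8, 0.4, 0.5]
width: 0.765
finger_force: 0.0
```

Converted, -0.22 m / 0.25 = -0.88, -0.175 m / 0.25 = -0.7.

arm_command:
  rot:
    - [0,0,0]
    - [0,0,0]
    - [0,0,0]
    - [0,0,0]
    - [0,0,0]
  dp:
    - [-0.16,0.024,0]
    - [-0.34,0.052,0]
    - [-0.52,0.076,0]
    - [-0.7,0.1,0]
    - [-0.88,0.124,0]
  grip: [0.3,0.3,0.3,0.3,0.3]

```text
time_s: 23.95
eef_pos: [493.0, 98.6, 167.1]
orientation: [[-0.001, 1.0, 0.001], [1.0, 0.001, -0.0], [-0.0, 0.001, -1.0]]
contact_force: [-0.6, -0.1, -0.2]
width: 0.701
finger_force: 0.0
```

arm_command:
  rot:
    - [0,0,0]
    - [0,0,0]
    - [0,0,0]
    - [0,0,0]
    - [0,0,0]
  dp:
    - [-0.18,0.024,0]
    - [-0.36,0.052,0]
    - [-0.54,0.076,0]
    - [-0.72,0.1,0]
    - [-0.88,0.124,0]
  grip: [0.3,0.3,0.3,0.3,0.3]

```text
time_s: 24.45
eef_pos: [524.1, -122.0, 167.1]
orientation: [[0.001, 1.0, 0.0], [1.0, -0.001, -0.0], [-0.0, 0.0, -1.0]]
contact_force: [0.0, 0.7, 0.1]
width: 0.699
finger_force: 0.0
```

Run:
```python
from h import *
s=arm.sense();print(s['time_s'],s['eef_pos'].round(1),s['orientation'].round(3)[0])
a=get_image("top")[140:280,120:400];b=get_image("wrist")
cv2.imwrite("pics/v5.png",np.hstack([cv2.resize(a,None,fx=2,fy=2,interpolation=cv2.INTER_CUBIC),np.zeros((280,10,3),np.uint8)]+[cv2.resize(b[:280],(230,280))]))
```

```text
24.45 [ 524.1 -122.   167.1] [0.001 1.    0.   ]
```

View pics/v5.png

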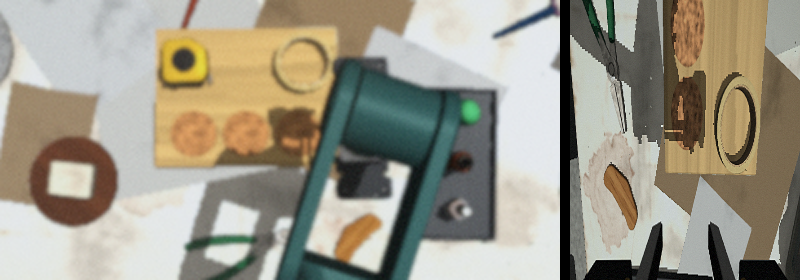

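The mould sits mid-bat and the three bottles stand in the tray. Next is fetching the cap bottle.

Converted, -0.187 m / 0.25 = -0.748, 0.0285 m / 0.25 = 0.114.

arm_command:
  rot:
    - [0,0,0]
    - [0,0,0]
    - [0,0,0]
    - [0,0,0]
    - [0,0,0]
  dp:
    - [-0.18,0.028,0]
    - [-0.36,0.056,0]
    - [-0.54,0.084,0]
    - [-0.7,0.108,0]
    - [-0.748,0.114,0]
  grip: [0.3,0.3,0.3,0.3,0.3]

```text
time_s: 25.05
eef_pos: [552.6, -309.6, 166.2]
orientation: [[0.003, 1.0, -0.001], [1.0, -0.003, -0.0], [-0.0, -0.001, -1.0]]
contact_force: [-0.3, 0.3, -0.1]
width: 0.701
finger_force: 0.0
```

Converted, 0.125 m / 0.25 = 0.5, 0.11 m / 0.25 = 0.44.

arm_command:
  rot:
    - [0,0,0]
    - [0,0,0]
    - [0,0,0]
    - [0,0,0]
    - [0,0,0]
  dp:
    - [0,0,0.02]
    - [0,0,0.16]
    - [0,0,0.32]
    - [0,0,0.44]
    - [0,0,0.5]
  grip: [0.3,0.3,0.3,0.3,0.3]

```text
time_s: 25.55
eef_pos: [551.0, -302.8, 38.2]
orientation: [[-0.003, 1.0, -0.005], [1.0, 0.003, 0.004], [0.004, -0.005, -1.0]]
contact_force: [0.1, -0.4, -0.1]
width: 0.697
finger_force: 0.0
```

arm_command:
  rot:
    - [0,0,0]
    - [0,0,0]
    - [0,0,0]
    - [0,0,0]
    - [0,0,0]
  dp:
    - [0,0,0]
    - [0,0,0]
    - [0,0,0]
    - [0,0,0]
    - [0,0,0]
  grip: [0.4,0.5,0.6,0.9,0.9]

```text
time_s: 26.05
eef_pos: [554.0, -307.5, 44.6]
orientation: [[-0.0, 1.0, 0.004], [1.0, 0.0, -0.002], [-0.002, 0.004, -1.0]]
contact_force: [-0.1, 0.4, 5.5]
width: 0.42
finger_force: 12.0
```

arm_command:
  rot:
    - [0,0,0]
    - [0,0,0]
    - [0,0,0]
  dp:
    - [0,0,0]
    - [0,0,0]
    - [0,0,0]
  grip: [0.9,0.9,0.9]

```text
time_s: 26.35
eef_pos: [553.9, -307.5, 44.6]
orientation: [[-0.0, 1.0, 0.004], [1.0, 0.0, -0.002], [-0.002, 0.004, -1.0]]
contact_force: [-0.7, 0.8, 6.6]
width: 0.421
finger_force: 12.0
```

Converted, 0.1 m / 0.25 = 0.4, -0.08 m / 0.25 = -0.32.

arm_command:
  rot:
    - [0,0,0]
    - [0,0,0]
    - [0,0,0]
    - [0,0,0]
    - [0,0,0]
  dp:
    - [0,0,-0.08]
    - [0,0,-0.2]
    - [0.08,-0.004,-0.32]
    - [0.24,-0.012,-0.32]
    - [0.4,-0.016,-0.32]
  grip: [0.9,0.9,0.9,0.9,0.9]

```text
time_s: 26.85
eef_pos: [549.1, -206.8, 123.4]
orientation: [[0.002, 1.0, 0.003], [1.0, -0.002, -0.001], [-0.001, 0.003, -1.0]]
contact_force: [-0.1, 0.9, -1.7]
width: 0.418
finger_force: 12.0
```

Converted, 0.225 m / 0.25 = 0.9, -0.002 m / 0.25 = -0.008.

arm_command:
  rot:
    - [0,0,0]
    - [0,0,0]
    - [0,0,0]
    - [0,0,0]
    - [0,0,0]
  dp:
    - [0.18,-0.008,0]
    - [0.36,-0.016,0]
    - [0.54,-0.024,0]
    - [0.72,-0.032,0]
    - [0.9,-0.04,0]
  grip: [0.9,0.9,0.9,0.9,0.9]

```text
time_s: 27.35
eef_pos: [538.1, 19.9, 121.8]
orientation: [[0.0, 1.0, 0.0], [1.0, -0.0, 0.0], [0.0, 0.0, -1.0]]
contact_force: [0.3, 0.7, -1.3]
width: 0.418
finger_force: 12.0
```

Converted, 0.104 m / 0.25 = 0.416, 0.095 m / 0.25 = 0.38.

arm_command:
  rot:
    - [0,0,0]
    - [0,0,0]
    - [0,0,0]
    - [0,0,0]
    - [0,0,0]
  dp:
    - [0.16,-0.008,0]
    - [0.3,-0.016,0]
    - [0.38,-0.02,0]
    - [0.416,-0.02,0]
    - [0.416,-0.02,0]
  grip: [0.9,0.9,0.9,0.9,0.9]

```text
time_s: 27.85
eef_pos: [533.4, 122.9, 121.7]
orientation: [[-0.002, 1.0, -0.0], [1.0, 0.002, -0.0], [-0.0, -0.0, -1.0]]
contact_force: [0.5, 0.2, -1.0]
width: 0.42
finger_force: 12.0
```

Converted, 0.065 m / 0.25 = 0.26, 0.062 m / 0.25 = 0.248.

arm_command:
  rot:
    - [0,0,0]
    - [0,0,0]
    - [0,0,0]
    - [0,0,0]
    - [0,0,0]
  dp:
    - [0,0,0.08]
    - [0,0,0.16]
    - [0,0,0.22]
    - [0,0,0.248]
    - [0,0,0.26]
  grip: [0.9,0.9,0.9,0.9,0.9]

```text
time_s: 28.35
eef_pos: [533.3, 121.4, 56.0]
orientation: [[0.001, 1.0, -0.002], [1.0, -0.001, -0.0], [-0.0, -0.002, -1.0]]
contact_force: [0.0, 0.1, -1.6]
width: 0.42
finger_force: 12.0
```

Converted, 0.003 m / 0.25 = 0.012, 0.0015 m / 0.25 = 0.006.

arm_command:
  rot:
    - [0,0,0]
    - [0,0,0]
    - [0,0,0]
    - [0,0,0]
  dp:
    - [0,0,0.006]
    - [0,0,0.012]
    - [0,0,0.012]
    - [0,0,0.012]
  grip: [0.9,0.9,0.9,0.9]

```text
time_s: 28.75
eef_pos: [534.1, 122.3, 54.7]
orientation: [[-0.0, 1.0, 0.002], [1.0, 0.0, 0.0], [0.0, 0.002, -1.0]]
contact_force: [0.5, 0.8, -1.0]
width: 0.418
finger_force: 12.0
```

Converted, 0.001 m / 0.25 = 0.004.

arm_command:
  rot:
    - [0,0,0]
    - [0,0,0]
    - [0,0,0]
    - [0,0,0]
    - [0,0,0]
  dp:
    - [0,0,0.004]
    - [0,0,0.004]
    - [0,0,0.004]
    - [0,0,0.004]
    - [0,0,0.004]
  grip: [0.9,0.9,0.55,0.45,0.35]

```text
time_s: 29.25
eef_pos: [533.5, 122.2, 52.6]
orientation: [[-0.0, 1.0, -0.0], [1.0, 0.0, -0.0], [-0.0, -0.0, -1.0]]
contact_force: [0.9, -0.8, 0.4]
width: 0.586
finger_force: 0.0
```

Converted, -0.105 m / 0.25 = -0.42, -0.1 m / 0.25 = -0.4.

arm_command:
  rot:
    - [0,0,0]
    - [0,0,0]
    - [0,0,0]
    - [0,0,0]
    - [0,0,0]
  dp:
    - [0,0,0]
    - [0,0,-0.08]
    - [0,0,-0.24]
    - [0,0,-0.4]
    - [0,0,-0.42]
  grip: [0.3,0.3,0.3,0.3,0.3]

```text
time_s: 29.75
eef_pos: [536.8, 122.6, 164.3]
orientation: [[-0.0, 1.0, 0.011], [1.0, 0.0, 0.001], [0.001, 0.011, -1.0]]
contact_force: [0.1, 0.5, 1.3]
width: 0.698
finger_force: 0.0
```

Converted, -0.225 m / 0.25 = -0.9, -0.18 m / 0.25 = -0.72.

arm_command:
  rot:
    - [0,0,0]
    - [0,0,0]
    - [0,0,0]
    - [0,0,0]
    - [0,0,0]
  dp:
    - [-0.18,-0.024,0]
    - [-0.36,-0.048,0]
    - [-0.54,-0.072,0]
    - [-0.72,-0.096,0]
    - [-0.9,-0.12,0]
  grip: [0.3,0.3,0.3,0.3,0.3]

```text
time_s: 30.25
eef_pos: [502.8, -104.3, 157.0]
orientation: [[-0.001, 1.0, -0.001], [1.0, 0.001, 0.0], [0.0, -0.001, -1.0]]
contact_force: [0.6, 0.8, 0.3]
width: 0.701
finger_force: 0.0
```

Converted, -0.202 m / 0.25 = -0.808, -0.175 m / 0.25 = -0.7.

arm_command:
  rot:
    - [0,0,0]
    - [0,0,0]
    - [0,0,0]
    - [0,0,0]
    - [0,0,0]
  dp:
    - [-0.18,-0.024,0]
    - [-0.36,-0.048,0]
    - [-0.54,-0.072,0]
    - [-0.7,-0.096,0]
    - [-0.808,-0.112,0]
  grip: [0.3,0.3,0.3,0.3,0.3]

```text
time_s: 30.75
eef_pos: [474.5, -307.3, 156.6]
orientation: [[0.002, 1.0, -0.002], [1.0, -0.002, 0.0], [0.0, -0.002, -1.0]]
contact_force: [-0.2, -0.0, 0.1]
width: 0.704
finger_force: 0.0
```

Converted, 0.09 m / 0.25 = 0.36, 0.065 m / 0.25 = 0.26.

arm_command:
  rot:
    - [0,0,0]
    - [0,0,0]
    - [0,0,0]
    - [0,0,0]
    - [0,0,0]
  dp:
    - [0,0,0]
    - [0,0,0]
    - [0,0,0.12]
    - [0,0,0.26]
    - [0,0,0.36]
  grip: [0.3,0.3,0.3,0.3,0.3]

```text
time_s: 31.25
eef_pos: [475.5, -302.2, 65.7]
orientation: [[-0.003, 1.0, -0.002], [1.0, 0.003, 0.002], [0.002, -0.002, -1.0]]
contact_force: [0.4, 0.3, 0.4]
width: 0.698
finger_force: 0.0
```

Converted, 0.034 m / 0.25 = 0.136, 0.03 m / 0.25 = 0.12.

arm_command:
  rot:
    - [0,0,0]
    - [0,0,0]
    - [0,0,0]
    - [0,0,0]
    - [0,0,0]
  dp:
    - [0,0,0.08]
    - [0,0,0.12]
    - [0,0,0.136]
    - [0,0,0.136]
    - [0,0,0.136]
  grip: [0.3,0.3,0.3,0.3,0.3]

```text
time_s: 31.75
eef_pos: [476.6, -305.1, 35.4]
orientation: [[-0.001, 1.0, 0.002], [1.0, 0.001, -0.002], [-0.002, 0.002, -1.0]]
contact_force: [0.1, -0.3, 1.0]
width: 0.697
finger_force: 0.0
```

Converted, 0.002 m / 0.25 = 0.008.

arm_command:
  rot:
    - [0,0,0]
    - [0,0,0]
    - [0,0,0]
    - [0,0,0]
    - [0,0,0]
  dp:
    - [0,0,0.008]
    - [0,0,0.008]
    - [0,0,0.008]
    - [0,0,0.008]
    - [0,0,0.008]
  grip: [0.4,0.5,0.6,0.9,0.9]
  squeeze: 10

```text
time_s: 32.25
eef_pos: [475.8, -304.9, 32.1]
orientation: [[-0.0, 1.0, 0.0], [1.0, 0.0, -0.0], [-0.0, 0.0, -1.0]]
contact_force: [0.1, 1.2, 1.2]
width: 0.341
finger_force: 10.0
```

arm_command:
  rot:
    - [0,0,0]
    - [0,0,0]
    - [0,0,0]
    - [0,0,0]
  dp:
    - [0,0,0]
    - [0,0,0]
    - [0,0,0]
    - [0,0,0]
  grip: [1,1,1,1]

```text
time_s: 32.65
eef_pos: [475.8, -304.9, 32.1]
orientation: [[-0.0, 1.0, 0.0], [1.0, 0.0, -0.0], [-0.0, 0.0, -1.0]]
contact_force: [0.4, -0.4, 0.5]
width: 0.343
finger_force: 10.0
```

Converted, 0.1 m / 0.25 = 0.4, -0.08 m / 0.25 = -0.32.

arm_command:
  rot:
    - [0,0,0]
    - [0,0,0]
    - [0,0,0]
    - [0,0,0]
    - [0,0,0]
  dp:
    - [0,0,-0.08]
    - [0,0,-0.2]
    - [0.08,0.012,-0.32]
    - [0.24,0.04,-0.32]
    - [0.4,0.068,-0.32]
  grip: [1,1,1,1,1]

```text
time_s: 33.15
eef_pos: [493.3, -204.5, 113.2]
orientation: [[0.002, 1.0, 0.002], [1.0, -0.002, -0.001], [-0.001, 0.002, -1.0]]
contact_force: [1.0, 0.9, -1.9]
width: 0.34
finger_force: 10.0
```

Converted, 0.21 m / 0.25 = 0.84, 0.175 m / 0.25 = 0.7.

arm_command:
  rot:
    - [0,0,0]
    - [0,0,0]
    - [0,0,0]
    - [0,0,0]
    - [0,0,0]
  dp:
    - [0.18,0.028,0]
    - [0.36,0.056,0]
    - [0.54,0.084,0]
    - [0.7,0.112,0]
    - [0.84,0.136,0]
  grip: [1,1,1,1,1]

```text
time_s: 33.65
eef_pos: [526.2, 7.4, 111.5]
orientation: [[-0.001, 1.0, -0.001], [1.0, 0.001, 0.0], [0.0, -0.001, -1.0]]
contact_force: [0.7, -0.5, -1.5]
width: 0.338
finger_force: 10.0
```

Converted, 0.045 m / 0.25 = 0.18, 0.032 m / 0.25 = 0.128.

arm_command:
  rot:
    - [0,0,0]
    - [0,0,0]
    - [0,0,0]
    - [0,0,0]
    - [0,0,0]
  dp:
    - [0.08,0.012,0]
    - [0.128,0.02,0]
    - [0.128,0.02,0]
    - [0.128,0.02,0.08]
    - [0.128,0.02,0.18]
  grip: [1,1,1,1,1]

```text
time_s: 34.15
eef_pos: [533.0, 35.9, 68.0]
orientation: [[0.001, 1.0, 0.004], [1.0, -0.001, -0.001], [-0.001, 0.004, -1.0]]
contact_force: [0.4, 0.9, -1.9]
width: 0.34
finger_force: 10.0
```

Converted, 0.0245 m / 0.25 = 0.098, 0.022 m / 0.25 = 0.088.

arm_command:
  rot:
    - [0,0,0]
    - [0,0,0]
    - [0,0,0]
    - [0,0,0]
    - [0,0,0]
  dp:
    - [0,0,0.048]
    - [0,0,0.076]
    - [0,0,0.088]
    - [0,0,0.098]
    - [0,0,0.098]
  grip: [1,1,1,1,1]

```text
time_s: 34.65
eef_pos: [532.1, 37.0, 43.1]
orientation: [[-0.0, 1.0, 0.001], [1.0, 0.0, -0.0], [-0.0, 0.001, -1.0]]
contact_force: [0.1, 0.4, -1.4]
width: 0.341
finger_force: 10.0
```

arm_command:
  rot:
    - [0,0,0]
    - [0,0,0]
    - [0,0,0]
    - [0,0,0]
    - [0,0,0]
  dp:
    - [0,0,0.004]
    - [0,0,0.004]
    - [0,0,0.004]
    - [0,0,0.004]
    - [0,0,0.004]
  grip: [1,0.6,0.5,0.4,0.4]

```text
time_s: 35.15
eef_pos: [531.8, 37.2, 41.7]
orientation: [[-0.0, 1.0, 0.001], [1.0, 0.0, -0.0], [-0.0, 0.001, -1.0]]
contact_force: [-0.0, 0.1, -0.8]
width: 0.592
finger_force: 0.0
```

arm_command:
  rot:
    - [0,0,0]
    - [0,0,0]
    - [0,0,0]
    - [0,0,0]
    - [0,0,0]
  dp:
    - [0,0,0]
    - [0,0,-0.08]
    - [0,0,-0.24]
    - [0,0,-0.4]
    - [0,0,-0.44]
  grip: [0.4,0.4,0.4,0.4,0.4]

```text
time_s: 35.65
eef_pos: [534.4, 37.2, 157.2]
orientation: [[-0.0, 1.0, 0.01], [1.0, 0.0, -0.0], [-0.0, 0.01, -1.0]]
contact_force: [0.0, 0.2, 1.0]
width: 0.599
finger_force: 0.0
```

Converted, -0.2 m / 0.25 = -0.8, -0.16 m / 0.25 = -0.64.

arm_command:
  rot:
    - [0,0,0]
    - [0,0,0]
    - [0,0,0]
    - [0,0,0]
    - [0,0,0]
  dp:
    - [-0.16,-0.064,0]
    - [-0.32,-0.124,0]
    - [-0.48,-0.188,0]
    - [-0.64,-0.248,0]
    - [-0.8,-0.312,0]
  grip: [0.3,0.3,0.3,0.3,0.3]

```text
time_s: 36.15
eef_pos: [452.5, -164.0, 150.5]
orientation: [[-0.001, 1.0, -0.001], [1.0, 0.001, 0.0], [0.0, -0.001, -1.0]]
contact_force: [0.5, -0.2, -0.5]
width: 0.702
finger_force: 0.0
```

Converted, -0.138 m / 0.25 = -0.552, -0.12 m / 0.25 = -0.48.

arm_command:
  rot:
    - [0,0,0]
    - [0,0,0]
    - [0,0,0]
    - [0,0,0]
    - [0,0,0]
  dp:
    - [-0.16,-0.064,0]
    - [-0.32,-0.124,0]
    - [-0.48,-0.188,0]
    - [-0.552,-0.216,0]
    - [-0.552,-0.216,0]
  grip: [0.3,0.3,0.3,0.3,0.3]

```text
time_s: 36.65
eef_pos: [398.2, -302.8, 150.3]
orientation: [[0.004, 1.0, -0.002], [1.0, -0.004, 0.001], [0.001, -0.002, -1.0]]
contact_force: [0.2, 0.9, 0.3]
width: 0.701
finger_force: 0.0
```

Converted, 0.096 m / 0.25 = 0.384, 0.09 m / 0.25 = 0.36.

arm_command:
  rot:
    - [0,0,0]
    - [0,0,0]
    - [0,0,0]
    - [0,0,0]
    - [0,0,0]
  dp:
    - [0,0,0.08]
    - [0,0,0.2]
    - [0,0,0.3]
    - [0,0,0.36]
    - [0,0,0.384]
  grip: [0.3,0.3,0.3,0.3,0.3]

```text
time_s: 37.15
eef_pos: [398.9, -298.5, 52.8]
orientation: [[-0.002, 1.0, -0.003], [1.0, 0.002, 0.004], [0.004, -0.003, -1.0]]
contact_force: [-0.4, -0.3, -0.4]
width: 0.704
finger_force: 0.0
```

Converted, 0.003 m / 0.25 = 0.012, 0.001 m / 0.25 = 0.004.

arm_command:
  rot:
    - [0,0,0]
    - [0,0,0]
    - [0,0,0]
    - [0,0,0]
    - [0,0,0]
  dp:
    - [0,0,0.004]
    - [0,0,0.012]
    - [0,0,0.012]
    - [0,0,0.012]
    - [0,0,0.012]
  grip: [0.4,0.5,0.6,0.7,0.8]

```text
time_s: 37.65
eef_pos: [400.1, -301.2, 53.2]
orientation: [[-0.0, 1.0, 0.001], [1.0, 0.0, -0.001], [-0.001, 0.001, -1.0]]
contact_force: [-0.8, 0.2, -0.1]
width: 0.313
finger_force: 0.0
```

arm_command:
  rot:
    - [0,0,0]
    - [0,0,0]
    - [0,0,0]
    - [0,0,0]
    - [0,0,0]
  dp:
    - [0,0,0]
    - [0,0,0]
    - [0,0,0]
    - [0,0,0]
    - [0,0,0]
  grip: [0.9,1,1,1,1]

```text
time_s: 38.15
eef_pos: [399.9, -301.0, 52.7]
orientation: [[-0.0, 1.0, 0.0], [1.0, 0.0, -0.0], [-0.0, 0.0, -1.0]]
contact_force: [-0.9, -0.1, 1.3]
width: 0.182
finger_force: 10.0
```

Converted, 0.095 m / 0.25 = 0.38, -0.08 m / 0.25 = -0.32.

arm_command:
  rot:
    - [0,0,0]
    - [0,0,0]
    - [0,0,0]
    - [0,0,0]
    - [0,0,0]
  dp:
    - [0,0,-0.08]
    - [0,0,-0.2]
    - [0.08,0.04,-0.32]
    - [0.22,0.112,-0.32]
    - [0.38,0.196,-0.32]
  grip: [1,1,1,1,1]

```text
time_s: 38.65
eef_pos: [449.4, -205.9, 133.7]
orientation: [[0.003, 1.0, 0.002], [1.0, -0.003, -0.002], [-0.002, 0.002, -1.0]]
contact_force: [-0.3, -0.2, -0.7]
width: 0.18
finger_force: 10.0
```

Converted, 0.158 m / 0.25 = 0.632, 0.145 m / 0.25 = 0.58.

arm_command:
  rot:
    - [0,0,0]
    - [0,0,0]
    - [0,0,0]
    - [0,0,0]
    - [0,0,0]
  dp:
    - [0.16,0.084,0]
    - [0.32,0.168,0]
    - [0.48,0.248,0]
    - [0.58,0.3,0]
    - [0.632,0.328,0]
  grip: [1,1,1,1,1]

```text
time_s: 39.15
eef_pos: [531.0, -45.5, 131.8]
orientation: [[-0.003, 1.0, -0.001], [1.0, 0.003, 0.0], [0.0, -0.001, -1.0]]
contact_force: [-0.1, -0.2, -1.5]
width: 0.183
finger_force: 10.0
```

arm_command:
  rot:
    - [0,0,0]
    - [0,0,0]
    - [0,0,0]
    - [0,0,0]
    - [0,0,0]
  dp:
    - [0,0,0]
    - [0,0,0.08]
    - [0,0,0.18]
    - [0,0,0.232]
    - [0,0,0.252]
  grip: [1,1,1,1,1]

```text
time_s: 39.65
eef_pos: [528.9, -48.9, 67.5]
orientation: [[0.001, 1.0, -0.004], [1.0, -0.001, 0.0], [0.0, -0.004, -1.0]]
contact_force: [0.2, 0.1, -0.8]
width: 0.18
finger_force: 10.0
```

Converted, 0.0065 m / 0.25 = 0.026, 0.006 m / 0.25 = 0.024.

arm_command:
  rot:
    - [0,0,0]
    - [0,0,0]
    - [0,0,0]
    - [0,0,0]
    - [0,0,0]
  dp:
    - [0,0,0.012]
    - [0,0,0.024]
    - [0,0,0.026]
    - [0,0,0.026]
    - [0,0,0.026]
  grip: [1,1,1,1,1]

```text
time_s: 40.15
eef_pos: [531.1, -47.8, 63.6]
orientation: [[-0.0, 1.0, 0.001], [1.0, 0.0, -0.0], [-0.0, 0.001, -1.0]]
contact_force: [0.8, -0.2, -0.3]
width: 0.184
finger_force: 10.0
```

Now lower 0.5 mm, release, raise and back off to look.

Converted, 0.0005 m / 0.25 = 0.002.

arm_command:
  rot:
    - [0,0,0]
    - [0,0,0]
    - [0,0,0]
    - [0,0,0]
    - [0,0,0]
  dp:
    - [0,0,0.002]
    - [0,0,0.002]
    - [0,0,0.002]
    - [0,0,0.002]
    - [0,0,0.002]
  grip: [1,0.8,0.7,0.6,0.5]

```text
time_s: 40.65
eef_pos: [530.8, -47.8, 62.6]
orientation: [[-0.0, 1.0, 0.0], [1.0, 0.0, -0.0], [-0.0, 0.0, -1.0]]
contact_force: [0.1, 0.1, -1.2]
width: 0.418
finger_force: 0.0
```

Converted, -0.1 m / 0.25 = -0.4, -0.06 m / 0.25 = -0.24.

arm_command:
  rot:
    - [0,0,0]
    - [0,0,0]
    - [0,0,0]
    - [0,0,0]
    - [0,0,0]
  dp:
    - [0,0,0]
    - [0,0,0]
    - [0,0,-0.08]
    - [0,0,-0.24]
    - [0,0,-0.4]
  grip: [0.5,0.5,0.5,0.5,0.5]

```text
time_s: 41.15
eef_pos: [529.8, -47.6, 162.6]
orientation: [[-0.0, 1.0, -0.003], [1.0, 0.0, 0.0], [0.0, -0.003, -1.0]]
contact_force: [0.7, -0.6, -0.2]
width: 0.501
finger_force: 0.0
```

Converted, -0.15 m / 0.25 = -0.6, -0.12 m / 0.25 = -0.48.

arm_command:
  rot:
    - [0,0,0]
    - [0,0,0]
    - [0,0,0]
    - [0,0,0]
    - [0,0,0]
  dp:
    - [-0.16,-0.12,-0.04]
    - [-0.3,-0.24,-0.08]
    - [-0.44,-0.36,-0.12]
    - [-0.6,-0.48,-0.16]
    - [-0.6,-0.48,-0.16]
  grip: [0.5,0.5,0.5,0.5,0.5]

```text
time_s: 41.65
eef_pos: [408.6, -202.1, 204.4]
orientation: [[0.007, 1.0, 0.002], [1.0, -0.007, -0.004], [-0.004, 0.002, -1.0]]
contact_force: [1.0, 0.9, 0.0]
width: 0.498
finger_force: 0.0
```

Run:
```python
from h import *
s=arm.sense();print(s['time_s'],s['eef_pos'].round(1))
a=get_image("top")[145:272,128:298];b=get_image("side")[130:270,190:340]
cv2.imwrite("pics/fin.png",np.hstack([cv2.resize(a,(440,329),interpolation=cv2.INTER_CUBIC),cv2.resize(b,(352,329),interpolation=cv2.INTER_CUBIC)]))
```

```text
41.65 [ 408.6 -202.1  204.4]
```

View pics/fin.png

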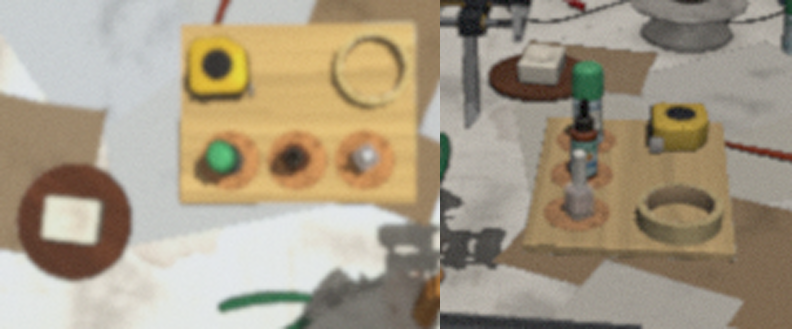

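All three bottles stand upright on their own spots: the green cap left, the dropper in the middle and the flask right. The mould lies mid-bat, and both tapes are where they started.

```bash
python3 -c "
from plant import workorder
print(workorder.close_job())"
```

```text
the job is handed in; nothing more can be done
None
```

The job is done and handed in at about 42 s: all three bottles are upright on their original cork spots, the mould lies flat within a few mm of the middle of the bat, and the tape roll and tape measure look unmoved; the hand-in returned no verdict.

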